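# Unclamp a measured gear from a tilted arbor with an unmarked hand nut

## Robot

A 6-joint arm with a two-finger parallel gripper is mounted at the origin on the work surface. World frame = base frame: x ahead of the robot, y to its left, z up, the work surface at z = 0. Lengths are in m, angles in degrees, forces in N, time in s.
With the tool pointing down it reaches from about 0.35 to 0.875 m from the base axis. Payload 4.2 kg.
Tool frame: the origin (TCP) lies where the fingers leave the gripper's body, on its centre line; the fingertips stand 70 mm ahead of it and the grasp point (between the pads) lies 51 mm ahead of it; z points along the fingers, y is the direction in which the jaws open and shut (so a half turn about z gives the same grasp; the last joint's range is limited). The gripper opens to 87 mm and grips with 3 to 60 N. Pads are 19 mm wide; open, the fingers measure 117 mm over their backs; the gripper's body (75 mm by 190 mm) begins 51 mm behind the grasp point.
Start: joints at [14.817, 22.042, 0.453, 0, -68.411, -14.817], TCP at [0.625, 0, 0.292] pointing down, gripper open.
Joint ranges: [-179.83, 179.83], [-69.29, 118.12], [-61.27, 80.66], [-181.25, 117.63], [-171.15, -9.14], [-177.46, 177.46]. Speed limits (degrees/s): [159.86, 159.86, 180, 180, 180, 180].

## Interface

Orientations are given as a 3x3 rotation matrix whose columns are the frame's x, y, z axes.
In Python, from station import sense, capture, camera_model, finish_job gives the robot as it stands.
- The arm moves only by the shell command python3 -m inch 'ROWS'. ROWS is JSON, a list of rows, each an object with "hand": the closure, from 0 (fully open) to 1 (shut); "slide": the shift along the world's x, y, z in cm, a list of three; "yaw": the turn about the world's z in rad. A call has 1 to 10 rows; each row is the pose to reach, as a shift and turn from the pose commanded when the call began; what a row does not reach only later rows make up. A row lasts 1/8 s, in which the tool goes at most 62.5 mm and 10.7 degrees, less where a joint would pass 70% of its speed; a pose out of reach is approached as far as the arm can. A call with a gripper value outside its range is refused whole. The fingers move at their own pace and stop on an object; the grip force is fixed at half the most. Time passes only in rows, so rows that repeat a pose let the fingers close. It gives the time, the measured TCP pose, the force and the opening at its end, in the units of the state.
- sense(): the state, without advancing time (a new reading comes with each control period).
- capture(name): name is "scene" or "side" or "wrist"; returns the picture (400x640x3 uint8, blue, green, red); there is no depth.
- camera_model(name): a dict with "mtx" (3x3 intrinsics, pixels), "k1" (the pictures are not rectified: a ray, as slopes to the right and down, at radius r is drawn at 1 + k1 r^2 times it, then the intrinsics apply), "xyz" and "orientation" of the camera in the world; the wrist camera has in their place "tool_from_camera" (4x4, takes a point from camera to tool coordinates, whose origin is the TCP and whose axes are the flange's). Camera axes: x right, y up, looking along -z (the intrinsics and any distortion apply to the point x, -y, -z); pixel columns grow to the right and rows downward; lengths in m; the calibration is good to about 2 mm. A picture is of the moment at which its call begins: read the wrist's pose just before it. camera_model takes no time and is no camera call.
- finish_job(): hands the job in, once; it reports no verdict.
The state is a dict: "time_s": time; "joints": joint angles; "joint_velocities": joint speeds; "effort": joint torques, N m; "tcp_pos": TCP position; "ee_rot": TCP orientation; "wrist_force": force on the tool from outside, world axes, zero at the start; "moment": the same for the moment, N m; "gripper_width": opening from 0.0 (shut) to 1.0 (fully open).
Only numpy, scipy, OpenCV 4.12 (cv2) and the standard library are available. Lean on these libraries where they do the work, as an engineer would, in place of code of your own. Each camera call takes 0.05 s, during which the arm holds its last target. There are 200 camera calls.

## Task

The gear on the tilted indexing head has been measured and passed. Loosen the blue hand nut by about half a turn - its thread hand is not marked, so feel both ways which way it gives, without forcing it and twisting the braked platter - then swing the slotted brass washer right out of the way by its finger pin, lift the gear off the arbor and set it down, not dropped, lying flat with its hub up inside the green tray. Leave everything else where it is.

Things in the scene. Friction and masses are not known exactly. Their poses are not given: they have to be found in the camera images.
- head: Fixed grey tilting indexing head: base plate 170 x 180 x 18 mm on a hole-grid plate, two side cheeks, and a round steel platter 132 mm across whose axis leans 30 degrees from vertical. Origin: centre of the base's underside, 12 mm above the table; z up, x the uphill direction seen from above.
- nut (a joint): Turn of the blue hand nut in rad: 0 = tight at a stop, grows as it loosens, whichever way round that is (not told); end of travel 4.4. Loosening takes about 0.12 N m; the wrong way it does not turn at all. It rises 8 mm per turn. Its pad sits in a recess in the brass washer, which is locked until the nut is at about 2 or more.
- nut_grip (a point): Middle of the hand nut's grip bar, on the axis, 81 mm up from the platter's face at the start. z as arbor; the bar is 34 mm long along x, 14 mm thick along y, from 19 mm below to 11 mm above this point; under it a collar 31 mm across, 5 mm thick. Take it along the tilted axis, fingers opened no more than about 50 mm: pin and pivot stand 53 mm from the axis.
- washer (a joint): Swing of the slotted brass washer about its pivot in rad: 0 = over the gear, grows as it swings up the slope (the finger pin sets off along +x of arbor; anticlockwise looking down on the platter); end of travel 1.9. From 1.5 on the gear can pass. A stiff pivot (0.14 N m) keeps it where it is left.
- washer_pivot (a point): Point on the pivot axis of the brass washer, at its top face, 53 mm from the platter's axis. z is along the platter's axis; at washer = 0 the pin lies in the direction -y of this frame (the frame turns with the washer).
- finger_pin (a point): Middle of the washer's upright black finger pin (10 mm thick), 106 mm from the pivot and, at the start, at y = -53 mm of arbor; 14 mm above the washer's top face and 12 mm below the pin's tip. Axes as washer_pivot. It can be pushed or pinched.
- platter (a joint): Turn of the platter in rad, 0 at the start. It is braked: it slips only above 0.9 N m, and must not be twisted (a few degrees do no harm). Trying the nut by about 0.1 rad, gripped with some 15 N, is enough to feel whether it gives.
- gear: The measured steel gear, about 0.35 kg: toothed rim 84 mm across, 14 mm thick; hub 56 mm across up to 44 mm; bore 42 mm. Origin: centre of the toothed underside; z along the bore to the hub. Sits over a 39 mm spigot 8 mm high. Take the hub with the fingers up and down the slope (clear of the pivot) and draw it off along the axis; clear of the nut after 100 mm.
- pass_tray: Green open tray, fixed, 190 x 190 mm, 26 mm high, walls and floor 5 mm. Origin: centre of its underside, on the table. It stands left or right of the head, the red tray on the other side.
- reject_tray: Red open tray of the same size, fixed; leave it alone.
- reject_gear: A rejected gear of the same shape, in the red tray; leave it there. Origin as gear.
- ring_gauge: Loose steel ring gauge, 66 mm across, 18 mm high; bystander. Origin: centre of its underside.
- caliper: Loose digital caliper, 210 mm long, 12 mm high; bystander. Origin: middle of its underside.
- spanner: Loose steel spanner; bystander. Origin: middle of its underside.
- plug_gauge: Loose plug gauge with black handle, 20 mm thick, 150 mm long, lying; bystander. Origin: middle of its underside.
- arbor (a point): Centre of the platter's top face, at (30, 0, 118) mm in the head's frame; z along the platter's axis out of it ((-0.5, 0, 0.866) in the head's frame), x up the slope, y level. Along z from here: gear 0 to 44 mm, brass washer 44.3 to 52.3, nut above it on a 12 mm stud 78 mm high. A post at y = +53 mm carries the washer's pivot; its screw head ends 57 mm up.
Not all that is in view belongs to the job. Leave any brown, orange or turquoise look-alike of the gear alone.

How it is judged:
By the outcome, as a careful person would: the job done as asked, in the order asked, and still so for the second after the job is handed in, with the robot touching nothing.
It also fails if it takes over 72 s, if anything falls off the work surface, if the arm or the gripper's body presses on something with over 40 N, if the wrist force passes 120 N, or if a joint passes its speed limit or range.

## Working session

There is one attempt and no reset: what is moved stays moved. The work goes in short steps, Python scripts to look and compute and a shell command to move; the robot and the scene stay as the last step left them, time stands still between calls to the robot, and variables do not carry over. Pictures are saved under pics/ and viewed, about 8 in all and at most 12, crops included, and the job is handed in when it is done.

```bash
ls; mkdir -p pics
cat > h.py <<'E'
import numpy as np, cv2
from station import sense, capture, camera_model
def cam(name, st=None):
    m=camera_model(name); K=np.array(m['mtx']); k1=m['k1']
    if 'xyz' in m: return K,k1,np.array(m['orientation']),np.array(m['xyz'])
    st=st or sense(); T=np.array(m['tool_from_camera']); R=np.array(st['ee_rot']); p=np.array(st['tcp_pos'])
    return K,k1,R@T[:3,:3],p+R@T[:3,3]
def ray(c,uv):
    K,k1,R,o=c
    d=np.linalg.inv(K)@np.array([uv[0],uv[1],1.]); q=d[:2].copy(); s=q.copy()
    for _ in range(20): s=q/(1+k1*(s@s))
    v=R@np.array([s[0],-s[1],-1.]); return o,v/np.linalg.norm(v)
def onz(c,uv,z):
    o,v=ray(c,uv); return o+v*(z-o[2])/v[2]
def tri(rs):
    A=sum(np.eye(3)-np.outer(v,v) for o,v in rs); b=sum((np.eye(3)-np.outer(v,v))@o for o,v in rs)
    x=np.linalg.solve(A,b); return x,[1e3*np.linalg.norm(np.cross(v,x-o)) for o,v in rs]
def proj(c,X):
    K,k1,R,o=c; p=R.T@(np.array(X)-o); s=np.array([p[0],-p[1]])/-p[2]; s=s*(1+k1*(s@s)); return (K@np.array([*s,1]))[:2]
E
python3 - <<'E'
from h import *
a=capture('scene');b=capture('side');
cv2.imwrite('pics/scene0.png',a);cv2.imwrite('pics/side0.png',b)
for n in('scene','side'):
    c=cam(n);print(n,c[3],np.round(c[2],2).tolist(),c[0][0,0],c[1])
s=sense();print(s['wrist_force'],s['moment'],np.round(s['ee_rot'],3).tolist(),s['gripper_width'])
print(np.round(camera_model('wrist')['tool_from_camera'],3).tolist())
E
```

```text
pics
scene [ 1.10848973 -0.20739863  0.90881873] [[0.38, -0.74, 0.56], [0.92, 0.31, -0.22], [-0.01, 0.6, 0.8]] 399.76463383044614 -0.07104876711141085
side [ 0.26447893 -0.53212922  0.88526919] [[0.89, 0.34, -0.29], [-0.45, 0.7, -0.56], [0.01, 0.63, 0.77]] 364.84541117600935 -0.04207666595232713
[-0.51102897 -0.19371989 -0.34654338] [-0.09106266 -0.03007958 -0.01417413] [[-0.0, -1.0, -0.002], [-1.0, 0.0, -0.0], [0.0, 0.002, -1.0]] 0.999620782169011
[[-0.0, 0.962, 0.272, 0.074], [1.0, -0.0, 0.001, 0.0], [0.001, 0.272, -0.962, -0.091], [0.0, 0.0, 0.0, 1.0]]
```

View pics/scene0.png

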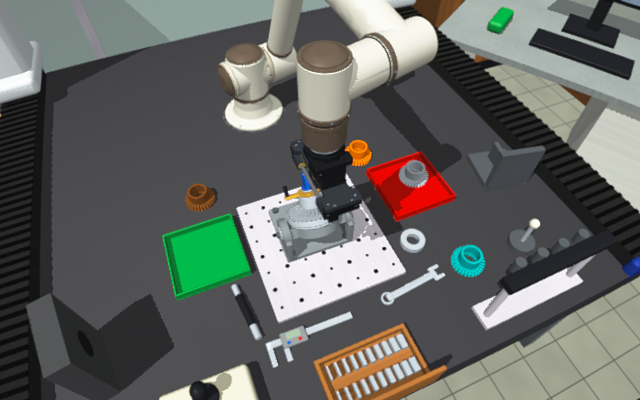

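View pics/side0.png

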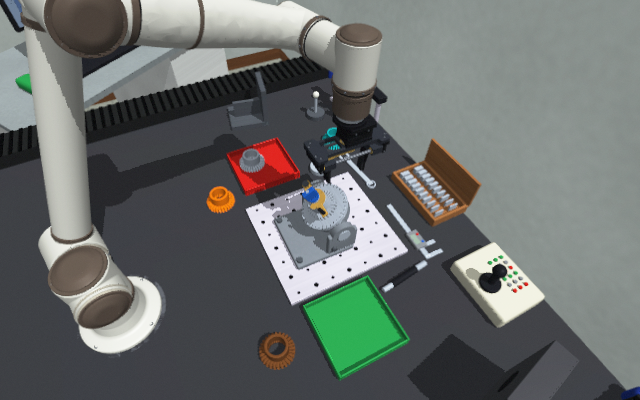

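```bash
python3 -m inch '[{"hand":0,"slide":[0,0,6],"yaw":0},{"hand":0,"slide":[-4,4,9],"yaw":0},{"hand":0,"slide":[-8,8,10],"yaw":0},{"hand":0,"slide":[-12,12,10],"yaw":0},{"hand":0,"slide":[-16,16,10],"yaw":0},{"hand":0.45,"slide":[-20,20,10],"yaw":0},{"hand":0.45,"slide":[-20,20,10],"yaw":0}]'
python3 - <<'E'
from h import *
a=capture('scene');b=capture('side')
cv2.imwrite('pics/s1.png',a);cv2.imwrite('pics/d1.png',b)
A=cv2.resize(a[160:290,230:390],None,fx=2.5,fy=2.5,interpolation=cv2.INTER_CUBIC)
B=cv2.resize(b[170:280,250:410],None,fx=2.5,fy=2.5,interpolation=cv2.INTER_CUBIC)
o=np.zeros((600,400,3),np.uint8);o[:325]=A;o[325:]=B
cv2.imwrite('pics/c1.png',cv2.resize(np.hstack([o]),None,fx=1,fy=1))
E
```

```text
time_s: 0.98
tcp_pos: [0.4227, 0.2019, 0.3924]
ee_rot: [[0.006, -1.0, -0.0], [-1.0, -0.006, 0.001], [-0.001, 0.0, -1.0]]
wrist_force: [0.6, 0.4, -0.4]
gripper_width: 0.856
```

View pics/c1.png

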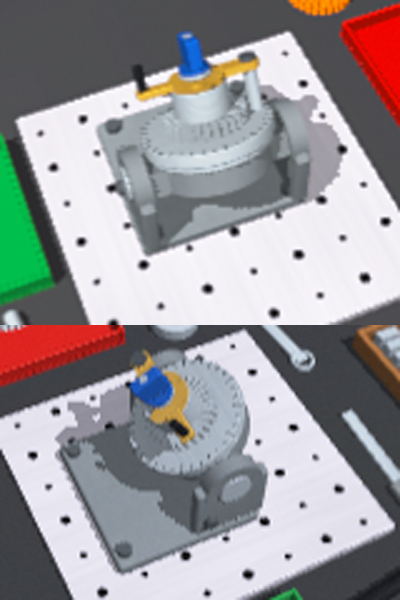

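Run:
```python
from h import *
C={n:cam(n) for n in('scene','side')}
I={'scene':cv2.imread('pics/s1.png'),'side':cv2.imread('pics/d1.png')}
roi={'scene':(230,150,390,290),'side':(250,160,410,280)}
for n in C:
    x0,y0,x1,y1=roi[n]; hsv=cv2.cvtColor(I[n],cv2.COLOR_BGR2HSV)[y0:y1,x0:x1]
    for nm,lo,hi in(('blue',(100,120,60),(125,255,255)),('gold',(12,110,80),(28,255,255)),('black',(0,0,0),(180,255,45))):
        m=cv2.inRange(hsv,lo,hi);k,l,s,c=cv2.connectedComponentsWithStats(m)
        for i in range(1,k):
            if s[i,4]>12: print(n,nm,(s[i,:4]+[x0,y0,0,0]).tolist(),s[i,4],np.round(c[i]+[x0,y0],1))
    # green tray
def t(a,b): x,e=tri([ray(C['scene'],a),ray(C['side'],b)]);print(np.round(x*1e3,1),np.round(e,1))
t((284.8,188.8),(322,212)); t((306,176),(310,194))
```

```text
scene blue [301, 172, 13, 19] 153 [305.9 181.9]
scene gold [344, 150, 28, 16] 376 [357.4 156.5]
scene gold [285, 183, 48, 17] 248 [309.  191.7]
scene black [284, 186, 4, 10] 21 [285.3 190. ]
scene black [233, 217, 22, 55] 123 [243.8 243.2]
side blue [302, 187, 17, 16] 166 [310.8 195.2]
side gold [393, 166, 17, 27] 136 [401.6 176.9]
side gold [304, 181, 8, 9] 27 [307.7 185.7]
side gold [310, 189, 18, 28] 168 [319.7 202.6]
side black [387, 175, 23, 28] 44 [396.4 186.3]
side black [318, 208, 7, 6] 20 [321.  210.8]
side black [391, 267, 19, 13] 85 [401.6 274.2]
side black [402, 275, 8, 5] 17 [406.1 277.3]
[530.5 -60.  189. ] [2.5 2.5]
[524.6  -4.8 202.1] [3.5 3.5]
```

```bash
python3 -m inch '[{"hand":0.45,"slide":[1,-2,1],"yaw":-0.17},{"hand":0.45,"slide":[2,-4,1],"yaw":-0.34},{"hand":0.45,"slide":[3,-7,1],"yaw":-0.51},{"hand":0.45,"slide":[4,-10,1],"yaw":-0.68},{"hand":0.45,"slide":[6,-13,1],"yaw":-0.85},{"hand":0.45,"slide":[8,-16,1],"yaw":-1.02},{"hand":0.45,"slide":[10,-19,1],"yaw":-1.19},{"hand":0.45,"slide":[10.5,-20,1],"yaw":-1.36},{"hand":0.45,"slide":[10.5,-20,1],"yaw":-1.53},{"hand":0.45,"slide":[10.5,-20,1],"yaw":-1.571}]'
python3 - <<'E'
from h import *
import json
s=sense();w=capture('wrist');cv2.imwrite('pics/w1.png',w);json.dump({k:np.array(s[k]).tolist() for k in('tcp_pos','ee_rot')},open('w1.json','w'))
print(s['tcp_pos'],np.round(s['ee_rot'],3).tolist(),np.round(s['joints'],0),s['moment'],s['gripper_width'])
E
```

```text
time_s: 2.33
tcp_pos: [0.5306, -0.0019, 0.4014]
ee_rot: [[-1.0, 0.006, -0.002], [0.006, 1.0, -0.0], [0.002, -0.0, -1.0]]
wrist_force: [-0.0, 0.3, 0.5]
gripper_width: 0.547
[ 0.53055901 -0.00190009  0.40141252] [[-1.0, 0.006, -0.002], [0.006, 1.0, -0.0], [0.002, -0.0, -1.0]] [  17.    9.   -2.   -0.  -79. -108.] [-0.05111882 -0.10767938  0.00883944] 0.5470498177285512
```

View pics/w1.png

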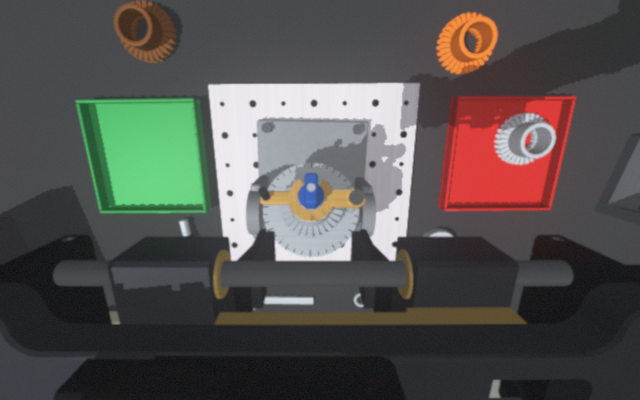

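Run:
```python
from h import *
import json
st=json.load(open('w1.json'));W=cam('wrist',st);S=cam('scene');D=cam('side')
w=cv2.imread('pics/w1.png');hsv=cv2.cvtColor(w,cv2.COLOR_BGR2HSV)
for nm,lo,hi,x0,y0,x1,y1 in(('blue',(100,120,60),(125,255,255),280,160,340,220),('gold',(12,110,80),(28,255,255),250,175,375,225),('green',(50,100,60),(75,255,255),60,80,220,230),('black',(0,0,0),(180,255,40),255,180,275,210)):
    m=cv2.inRange(hsv[y0:y1,x0:x1],lo,hi);k,l,s,c=cv2.connectedComponentsWithStats(m)
    i=1+np.argmax(s[1:,4]);print(nm,(s[i,:4]+[x0,y0,0,0]).tolist(),s[i,4],np.round(c[i]+[x0,y0],1))
p=lambda n,v:print(n,np.round(np.array(v)*1e3,1))
a,b=onz(W,(258,121),.03),onz(W,(368,120.5),.03);p('base',[a,b]);
a,b=onz(W,(267,127),.035),onz(W,(358,127.5),.035);p('screws',[a,b])
x,e=tri([ray(W,(264,196)),ray(S,(285.3,190)),ray(D,(321,210.8))]);p('pin',x);print(e)
x,e=tri([ray(W,(357,197)),ray(S,(329,184))]);p('pivot',x);print(e)
x,e=tri([ray(W,(311,187)),ray(S,(305.5,174)),ray(D,(310,191))]);p('nuttop',x);print(e)
g=cv2.inRange(hsv,(50,100,60),(75,255,255));g[:, 220:]=0
q=cv2.approxPolyDP(cv2.convexHull(max(cv2.findContours(g,0,1)[0],key=cv2.contourArea)),5,True)[:,0]
for c in q: p(c,onz(W,c,.026))
```

```text
blue [299, 174, 24, 34] 512 [310.5 192.9]
gold [261, 180, 102, 40] 1275 [311.7 201. ]
green [75, 98, 135, 115] 13239 [144.5 154.1]Traceback (most recent call last):
  File "<stdin>", line 7, in <module>
    return _wrapfunc(a, 'argmax', axis=axis, out=out, **kwds)
    return bound(*args, **kwds)
ValueError: attempt to get argmax of an empty sequence
```

```bash
python3 - <<'E'
from h import *
import json
st=json.load(open('w1.json'));W=cam('wrist',st);S=cam('scene');D=cam('side')
w=cv2.imread('pics/w1.png');hsv=cv2.cvtColor(w,cv2.COLOR_BGR2HSV)
p=lambda n,v:print(n,np.round(np.array(v)*1e3,1).tolist())
a,b=onz(W,(258,121),.03),onz(W,(368,120.5),.03);p('base',[a,b]);
a,b=onz(W,(267,127),.035),onz(W,(358,127.5),.035);p('screws',[a,b])
x,e=tri([ray(W,(264,196)),ray(S,(285.3,190)),ray(D,(321,210.8))]);p('pin',x);print(e)
x,e=tri([ray(W,(357,197)),ray(S,(329,184))]);p('pivot',x);print(e)
x,e=tri([ray(W,(311,187)),ray(S,(305.5,174)),ray(D,(310,191))]);p('nuttop',x);print(e)
g=cv2.inRange(hsv,(50,100,60),(75,255,255));g[:, 220:]=0
q=cv2.approxPolyDP(cv2.convexHull(max(cv2.findContours(g,0,1)[0],key=cv2.contourArea)),5,True)[:,0]
for c in q: p(c,onz(W,c,.026))
E
python3 - <<'E'
import cv2
w=cv2.imread('pics/w1.png')
cv2.imwrite('pics/w1c.png',cv2.resize(w[105:265,235:385],None,fx=4,fy=3.7,interpolation=cv2.INTER_CUBIC))
E
```

```text
base [[452.9, -88.0, 30.0], [453.2, 87.0, 30.0]]
screws [[462.1, -73.3, 35.0], [463.8, 70.7, 35.0]]
pin [532.8, -57.0, 187.9]
[np.float64(2.5325446878869253), np.float64(1.042285059611793), np.float64(1.8424551145104362)]
pivot [541.4, 50.6, 170.4]
[np.float64(0.9830238839743188), np.float64(0.9830238839742568)]
nuttop [523.2, -3.7, 209.3]
[np.float64(3.027339656006666), np.float64(1.5329651119999903), np.float64(3.972342301067624)]
[198 100] [420.2, -181.8, 26.0]
[209 208] [598.4, -183.1, 26.0]
[100 212] [604.8, -377.5, 26.0]
[ 75 101] [419.4, -378.8, 26.0]
```

View pics/w1c.png

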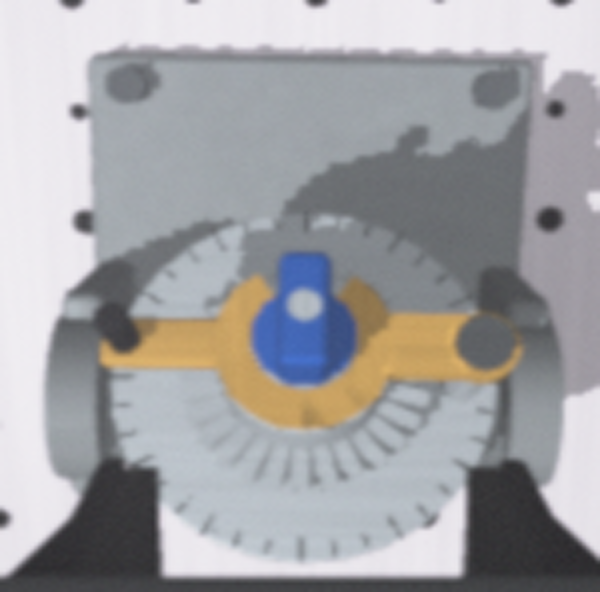

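The nut, pin and pivot triangulate to the positions implied by an arbor at about (568, -2, 130) mm with head yaw about 0, so the estimates agree.

- **Target:** the steel gear under the blue nut, wrist px (311,215).
- **Look-alikes rejected:** reject gear in the red tray (525,138), brown (145,30), orange (467,42), and turquoise in the scene view (468,260).

The crop shows the right gear under the brass washer. Next I grip the nut bar.

```bash
python3 -m inch '[{"hand":0.45,"slide":[-0.5,-0.2,-5],"yaw":0},{"hand":0.45,"slide":[-0.5,-0.2,-10],"yaw":0},{"hand":0.45,"slide":[-0.5,-0.2,-13.5],"yaw":0},{"hand":0.45,"slide":[-0.5,-0.2,-13.5],"yaw":0},{"hand":0.7,"slide":[-0.5,-0.2,-13.5],"yaw":0},{"hand":0.75,"slide":[-0.5,-0.2,-13.5],"yaw":0},{"hand":0.78,"slide":[-0.5,-0.2,-13.5],"yaw":0},{"hand":0.78,"slide":[-0.5,-0.2,-13.5],"yaw":0}]'
python3 - <<'E'
from h import *
s=sense();w=capture('wrist');cv2.imwrite('pics/w2.png',w[0:300,140:500]);print(s['moment'],s['gripper_width']*87)
E
```

```text
time_s: 3.38
tcp_pos: [0.5251, -0.0019, 0.2679]
ee_rot: [[-1.0, 0.0, 0.001], [0.0, 1.0, 0.0], [-0.001, 0.0, -1.0]]
wrist_force: [0.5, 0.4, 0.3]
gripper_width: 0.244
[-0.01812319 -0.11452188 -0.02951261] 21.23774042236385
```

View pics/w2.png

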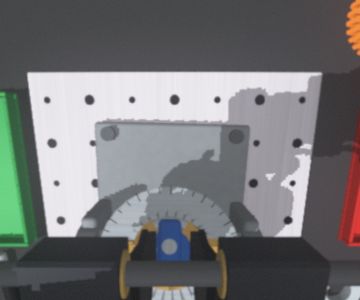

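The bar sits at px (172,240), midway between the jaw blocks, so it is centred. Closing now.

```bash
python3 -m inch '[{"hand":0.9,"slide":[0,0,0],"yaw":0},{"hand":0.9,"slide":[0,0,0],"yaw":0},{"hand":0.9,"slide":[0,0,0],"yaw":0}]'; python3 -c "
from h import *
s=sense();print(s['moment'],s['gripper_width']*87)"
python3 -m inch '[{"hand":0.9,"slide":[0,0,0],"yaw":0.05},{"hand":0.9,"slide":[0,0,0],"yaw":0.1},{"hand":0.9,"slide":[0,0,0],"yaw":0.1}]'; python3 -c "
from h import *
s=sense();print(s['moment'],s['gripper_width']*87)"
```

```text
time_s: 3.8
tcp_pos: [0.525, -0.0036, 0.2676]
ee_rot: [[-1.0, 0.001, -0.0], [0.001, 1.0, -0.003], [0.0, -0.003, -1.0]]
wrist_force: [-0.4, -6.1, 1.1]
gripper_width: 0.157
[-1.95080921 -0.38695143 -0.14603579] 13.616798558069648
time_s: 4.18
tcp_pos: [0.5248, -0.0039, 0.2676]
ee_rot: [[-0.995, -0.097, -0.001], [-0.097, 0.995, -0.003], [0.001, -0.003, -1.0]]
wrist_force: [-0.3, -7.8, 0.9]
gripper_width: 0.167
[-2.2238719  -0.37081587 -0.72462197] 14.498953901046958
```

```bash
python3 -m inch '[{"hand":0.9,"slide":[0,-0.2,0],"yaw":-0.1},{"hand":0.9,"slide":[0,-0.2,0],"yaw":-0.1}]'; python3 -c "
from h import *
s=sense();print(s['moment'],s['gripper_width']*87)"
python3 -m inch '[{"hand":0.9,"slide":[0,0,0],"yaw":-0.05},{"hand":0.9,"slide":[0,0,0],"yaw":-0.1},{"hand":0.9,"slide":[0,0,0],"yaw":-0.1}]'; python3 -c "
from h import *
s=sense();print(s['moment'],s['gripper_width']*87)"
```

```text
time_s: 4.42
tcp_pos: [0.5248, -0.0041, 0.2675]
ee_rot: [[-1.0, -0.001, -0.0], [-0.001, 1.0, -0.0], [0.0, -0.0, -1.0]]
wrist_force: [-1.1, 0.3, 2.2]
gripper_width: 0.155
[-0.02160544  0.31637125 -0.087431  ] 13.495858553478529
time_s: 4.8
tcp_pos: [0.525, -0.0036, 0.2676]
ee_rot: [[-0.995, 0.097, 0.0], [0.097, 0.995, 0.0], [-0.0, 0.0, -1.0]]
wrist_force: [-1.2, 0.3, 2.9]
gripper_width: 0.156
[0.59115912 0.33985294 0.28101585] 13.591416800562374
```

```bash
python3 -m inch '[{"hand":0.9,"slide":[0,0,0],"yaw":-0.1},{"hand":0.9,"slide":[0,0,0],"yaw":-0.2},{"hand":0.9,"slide":[0,0,0],"yaw":-0.2}]'; python3 -c "
from h import *
s=sense();print(s['moment'],s['gripper_width']*87,s['joints'][5])"
```

```text
time_s: 5.18
tcp_pos: [0.525, -0.0037, 0.2678]
ee_rot: [[-0.956, 0.292, 0.001], [0.292, 0.956, 0.0], [-0.0, 0.001, -1.0]]
wrist_force: [-3.3, 1.1, 5.5]
gripper_width: 0.164
[0.83454049 0.70145692 0.35081191] 14.296260585712805 -124.31536258591248
```

It gives in the negative sense: the width held and the moment levelled off near 0.35. The positive sense went solid. Joint 6 would run out this way, so I'll let go, turn the hand half round and take the bar again.

```bash
python3 -m inch '[{"hand":0.55,"slide":[0,0,0],"yaw":0},{"hand":0.55,"slide":[0,0,0],"yaw":0},{"hand":0.55,"slide":[0,0,3],"yaw":0},{"hand":0.55,"slide":[0,0,6],"yaw":0.18},{"hand":0.55,"slide":[0,0,6],"yaw":0.36},{"hand":0.55,"slide":[0,0,6],"yaw":0.54},{"hand":0.55,"slide":[0,0,6],"yaw":0.72},{"hand":0.55,"slide":[0,0,6],"yaw":0.9},{"hand":0.55,"slide":[0,0,6],"yaw":1.08},{"hand":0.55,"slide":[0,0,6],"yaw":1.26}]'
python3 -m inch '[{"hand":0.55,"slide":[0,0,0],"yaw":0.18},{"hand":0.55,"slide":[0,0,0],"yaw":0.36},{"hand":0.55,"slide":[0,0,0],"yaw":0.54},{"hand":0.55,"slide":[0,0,0],"yaw":0.72},{"hand":0.55,"slide":[0,0,0],"yaw":0.9},{"hand":0.55,"slide":[0,0,0],"yaw":1.08},{"hand":0.55,"slide":[0,0,0],"yaw":1.26},{"hand":0.55,"slide":[0,0,0],"yaw":1.44},{"hand":0.55,"slide":[0,0,0],"yaw":1.62},{"hand":0.55,"slide":[0,0,0],"yaw":1.8}]'
python3 -m inch '[{"hand":0.55,"slide":[0,0,0],"yaw":0.08},{"hand":0.55,"slide":[0,0,-3],"yaw":0.08},{"hand":0.55,"slide":[0,0,-6],"yaw":0.08},{"hand":0.9,"slide":[0,0,-6],"yaw":0.08},{"hand":0.9,"slide":[0,0,-6],"yaw":0.08},{"hand":0.9,"slide":[0,0,-6],"yaw":0.08},{"hand":0.9,"slide":[0,0,-6],"yaw":0.08},{"hand":0.9,"slide":[0,0,-6],"yaw":0.08}]'
python3 -c "
from h import *
s=sense();print(s['moment'],s['gripper_width']*87,s['joints'][5])"
```

```text
time_s: 6.42
tcp_pos: [0.5251, -0.0041, 0.3267]
ee_rot: [[-0.569, -0.823, -0.001], [-0.823, 0.569, -0.0], [0.0, 0.0, -1.0]]
wrist_force: [-0.5, 0.4, 0.1]
gripper_width: 0.45
time_s: 7.68
tcp_pos: [0.5251, -0.0041, 0.3267]
ee_rot: [[0.93, -0.367, -0.001], [-0.367, -0.93, -0.0], [-0.0, 0.0, -1.0]]
wrist_force: [0.4, -0.3, 0.2]
gripper_width: 0.45
time_s: 8.68
tcp_pos: [0.5256, -0.0042, 0.2685]
ee_rot: [[0.955, -0.297, 0.003], [-0.297, -0.955, -0.0], [0.003, -0.001, -1.0]]
wrist_force: [0.6, -2.6, 4.0]
gripper_width: 0.168
[-0.56322824  0.04217104  0.21529611] 14.599581003856848 55.44390038566991
```

```bash
python3 -m inch '[{"hand":0.9,"slide":[0,0,0],"yaw":-0.1},{"hand":0.9,"slide":[0,0,0],"yaw":-0.2},{"hand":0.9,"slide":[0,0,0],"yaw":-0.3},{"hand":0.9,"slide":[0,0,0.1],"yaw":-0.4},{"hand":0.9,"slide":[0,0,0.1],"yaw":-0.5},{"hand":0.9,"slide":[0,0,0.1],"yaw":-0.6}]'; python3 -c "
from h import *
s=sense();print(s['moment'],s['gripper_width']*87)"
```

```text
time_s: 9.43
tcp_pos: [0.5248, -0.0039, 0.2695]
ee_rot: [[0.618, -0.786, 0.001], [-0.786, -0.618, 0.0], [0.0, -0.001, -1.0]]
wrist_force: [-3.8, -1.0, 6.0]
gripper_width: 0.191
[-0.10477751  1.0197042   0.34156498] 16.647741311689543
```

```bash
python3 -m inch '[{"hand":0.9,"slide":[0,0,0],"yaw":-0.1},{"hand":0.9,"slide":[0,0,0.1],"yaw":-0.2},{"hand":0.9,"slide":[0,0,0.1],"yaw":-0.3},{"hand":0.9,"slide":[0,0,0.1],"yaw":-0.4},{"hand":0.9,"slide":[0,0,0.1],"yaw":-0.5},{"hand":0.9,"slide":[0,0,0.1],"yaw":-0.6}]'; python3 -c "
from h import *
s=sense();print(s['moment'],s['gripper_width']*87)"
```

```text
time_s: 10.18
tcp_pos: [0.5243, -0.0038, 0.2707]
ee_rot: [[0.067, -0.998, -0.001], [-0.998, -0.067, 0.0], [-0.0, 0.001, -1.0]]
wrist_force: [-5.6, 0.5, 8.0]
gripper_width: 0.2
[0.33667101 1.35894481 0.27292523] 17.43189333144852
```

```bash
python3 -m inch '[{"hand":0.9,"slide":[0,0,0],"yaw":-0.1},{"hand":0.9,"slide":[0,0,0.1],"yaw":-0.2},{"hand":0.9,"slide":[0,0,0.1],"yaw":-0.3},{"hand":0.9,"slide":[0,0,0.1],"yaw":-0.4},{"hand":0.9,"slide":[0,0,0.1],"yaw":-0.5},{"hand":0.9,"slide":[0,0,0.1],"yaw":-0.6},{"hand":0.9,"slide":[0,0,0.1],"yaw":-0.7},{"hand":0.9,"slide":[0,0,0.1],"yaw":-0.8}]'; python3 -c "
from h import *
s=sense();print(s['moment'],s['gripper_width']*87)"
```

```text
time_s: 11.18
tcp_pos: [0.5232, -0.0041, 0.2724]
ee_rot: [[-0.669, -0.743, -0.003], [-0.743, 0.669, -0.001], [0.002, 0.002, -1.0]]
wrist_force: [-8.7, 1.3, 13.5]
gripper_width: 0.188
[0.61170317 2.66140398 0.22639474] 16.336596397277674
```

```bash
python3 -m inch '[{"hand":0.9,"slide":[-0.1,0,0.2],"yaw":-0.1},{"hand":0.9,"slide":[-0.1,0,0.2],"yaw":-0.2},{"hand":0.9,"slide":[-0.1,0,0.3],"yaw":-0.3},{"hand":0.9,"slide":[-0.1,0,0.3],"yaw":-0.4},{"hand":0.9,"slide":[-0.1,0,0.3],"yaw":-0.5},{"hand":0.9,"slide":[-0.1,0,0.3],"yaw":-0.6},{"hand":0.9,"slide":[-0.1,0,0.3],"yaw":-0.7},{"hand":0.9,"slide":[-0.1,0,0.3],"yaw":-0.8},{"hand":0.9,"slide":[-0.1,0,0.3],"yaw":-0.88},{"hand":0.9,"slide":[-0.1,0,0.3],"yaw":-0.88}]'; python3 -c "
from h import *
s=sense();print(s['moment'],s['gripper_width']*87,s['joints'][5])"
```

```text
time_s: 12.42
tcp_pos: [0.5221, -0.0038, 0.274]
ee_rot: [[-0.999, 0.04, -0.004], [0.04, 0.999, 0.0], [0.004, 0.0, -1.0]]
wrist_force: [-7.5, 2.1, 7.1]
gripper_width: 0.157
[0.55573718 1.83554906 0.21905099] 13.662011178774144 -109.63222545639297
```

```bash
python3 -m inch '[{"hand":0.6,"slide":[0,0,0],"yaw":0},{"hand":0.6,"slide":[0,0,0],"yaw":0},{"hand":0.6,"slide":[0,0,4],"yaw":0},{"hand":0.9,"slide":[0,0,8],"yaw":0},{"hand":1,"slide":[-2.2,-2.5,8],"yaw":0},{"hand":1,"slide":[-2.2,-5.3,8],"yaw":0},{"hand":1,"slide":[-2.2,-5.3,8],"yaw":0}]'
python3 - <<'E'
from h import *
s=sense();w=capture('wrist');cv2.imwrite('pics/w3.png',w[0:300,140:600]);print(np.array(s['wrist_force']),s['tcp_pos'],s['gripper_width']*87)
sd=capture('side');cv2.imwrite('pics/d3.png',cv2.resize(sd[160:280,250:410],None,fx=4,fy=4,interpolation=cv2.INTER_CUBIC))
A=np.array([.567,-.004,.130])
for a in np.arange(-0.1,1.85,.15):
    x,y,z=.106*np.sin(a),.053-.106*np.cos(a),.078
    t=A+[.866*x-.5*z,y,.5*x+.866*z]; psi=np.arctan2(np.sin(a),.866*np.cos(a))
    c=t-.0145*np.array([np.cos(psi),np.sin(psi),0]); c[2]+=.06
    print(round(a,2),np.round(c*100,1),round(psi,2))
E
```

```text
time_s: 13.3
tcp_pos: [0.5019, -0.0579, 0.3532]
ee_rot: [[-0.999, 0.043, 0.0], [0.043, 0.999, 0.0], [-0.0, 0.0, -1.0]]
wrist_force: [-1.1, 0.4, -0.5]
gripper_width: 0.05
[-1.14087915  0.4305728  -0.47548988] [ 0.50192214 -0.05792728  0.35321912] 4.364204833445353
-0.1 [50.4 -5.5 25.2] -0.12
0.05 [51.8 -5.8 26. ] 0.06
0.2 [53.2 -5.8 26.8] 0.23
0.35 [54.6 -5.6 27.6] 0.4
0.5 [56.  -5.2 28.3] 0.56
0.65 [57.3 -4.5 29. ] 0.72
0.8 [58.5 -3.6 29.6] 0.87
0.95 [59.5 -2.5 30.1] 1.02
1.1 [60.4 -1.2 30.5] 1.16
1.25 [61.1  0.2 30.8] 1.29
1.4 [61.6  1.7 31. ] 1.42
1.55 [62.   3.2 31.1] 1.55
1.7 [62.1  4.8 31. ] 1.68
1.85 [62.   6.4 30.8] 1.81
```

View pics/d3.png

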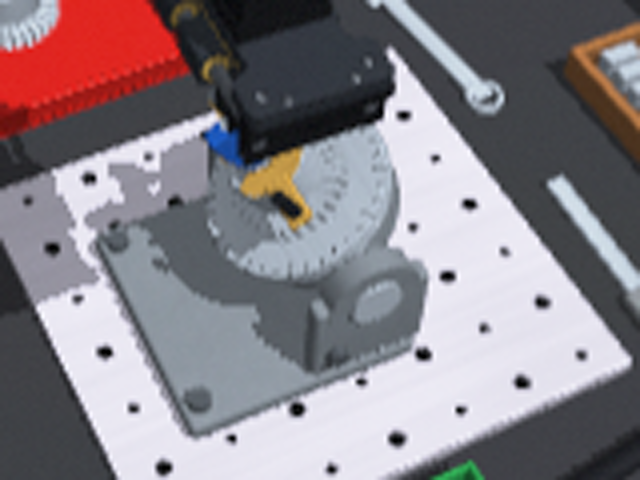

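The pin stands free at about px (287,207). Descending on its downhill side and beginning the push.

```bash
python3 -m inch '[{"hand":1,"slide":[0,0,-5],"yaw":0},{"hand":1,"slide":[0,0,-9.6],"yaw":0},{"hand":1,"slide":[0,0,-9.6],"yaw":0},{"hand":1,"slide":[0.9,-0.1,-9.5],"yaw":0},{"hand":1,"slide":[1.6,-0.1,-9.3],"yaw":0.06},{"hand":1,"slide":[2.3,-0.1,-8.9],"yaw":0.15},{"hand":1,"slide":[3.0,-0.1,-8.5],"yaw":0.24},{"hand":1,"slide":[3.7,0,-8.1],"yaw":0.32},{"hand":1,"slide":[4.4,0.1,-7.7],"yaw":0.4}]'
python3 - <<'E'
from h import *
s=sense();print(s['moment'],s['gripper_width']*87)
a=capture('scene');cv2.imwrite('pics/s4.png',cv2.resize(a[140:280,240:400],None,fx=4,fy=4,interpolation=cv2.INTER_CUBIC))
E
```

```text
time_s: 14.52
tcp_pos: [0.5471, -0.0562, 0.279]
ee_rot: [[-0.935, -0.355, 0.003], [-0.355, 0.935, -0.0], [-0.002, -0.001, -1.0]]
wrist_force: [-1.8, -1.0, 0.4]
gripper_width: 0.008
[-0.22366731  0.46199649 -0.02034583] 0.6553161495309878
```

View pics/s4.png

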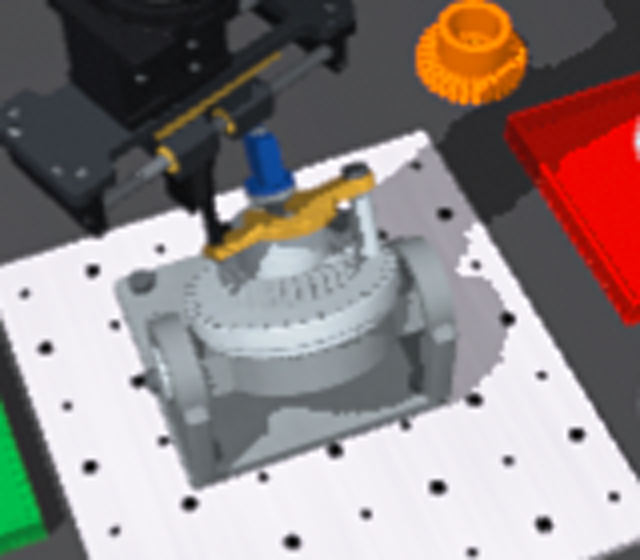

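The washer is swinging: the nut is clear and the push force is about 2 N. I continue round the arc.

```bash
python3 -m inch '[{"hand":1,"slide":[1.4,0.4,0.7],"yaw":0.16},{"hand":1,"slide":[2.7,1.1,1.4],"yaw":0.32},{"hand":1,"slide":[3.9,2.0,2.0],"yaw":0.47},{"hand":1,"slide":[4.9,3.1,2.5],"yaw":0.62},{"hand":1,"slide":[5.8,4.4,2.9],"yaw":0.76},{"hand":1,"slide":[6.5,5.8,3.2],"yaw":0.89},{"hand":1,"slide":[7.0,7.3,3.4],"yaw":1.02},{"hand":1,"slide":[7.4,8.8,3.5],"yaw":1.15},{"hand":1,"slide":[7.5,10.4,3.4],"yaw":1.28},{"hand":1,"slide":[7.5,11.2,3.3],"yaw":1.36}]'
python3 -c "
from h import *
s=sense();print(s['wrist_force'],s['moment'],s['joints'])"
```

```text
time_s: 15.82
tcp_pos: [0.6224, 0.0567, 0.3122]
ee_rot: [[0.151, -0.989, 0.005], [-0.989, -0.151, 0.0], [0.001, -0.005, -1.0]]
wrist_force: [-0.2, -1.8, 2.3]
gripper_width: 0.002
[-0.20695327 -1.78724583  2.26263118] [-0.39597767 -0.01647303  0.01581605] [ 20.05533815  21.21506388   2.03879779   0.0948104  -70.52762826
 -11.39491563]
```

```bash
python3 -m inch '[{"hand":1,"slide":[0,-2,0],"yaw":0},{"hand":0.8,"slide":[0,-2,5],"yaw":0.18},{"hand":0.5,"slide":[-2,-4,9],"yaw":0.36},{"hand":0.28,"slide":[-5,-7,9],"yaw":0.54},{"hand":0.28,"slide":[-6.9,-10.5,9],"yaw":0.72},{"hand":0.28,"slide":[-6.9,-10.5,9],"yaw":0.9},{"hand":0.28,"slide":[-6.9,-10.5,9],"yaw":0.9},{"hand":0.28,"slide":[-6.9,-10.5,9],"yaw":0.9}]'
python3 - <<'E'
from h import *
import json
s=sense();w=capture('wrist');cv2.imwrite('pics/w5.png',w);json.dump({k:np.array(s[k]).tolist() for k in('tcp_pos','ee_rot')},open('w5.json','w'))
print(s['gripper_width']*87,s['joints'][5])
a=capture('scene');b=capture('side');cv2.imwrite('pics/s5.png',a);cv2.imwrite('pics/d5.png',b)
A=cv2.resize(a[150:270,240:390],None,fx=2.67,fy=2.5);A=cv2.resize(A,(400,300));
W=cv2.resize(w[0:260,140:500],(400,300));B=cv2.resize(b[160:280,250:410],(400,300))
cv2.imwrite('pics/c5.png',np.vstack([np.hstack([W,A]),np.hstack([B,B*0])]))
E
```

```text
time_s: 16.82
tcp_pos: [0.5522, -0.0493, 0.3998]
ee_rot: [[0.865, -0.501, 0.001], [-0.501, -0.865, 0.0], [0.001, -0.001, -1.0]]
wrist_force: [0.4, 1.4, 0.4]
gripper_width: 0.682
59.33305776017211 48.24938842362152
```

View pics/c5.png

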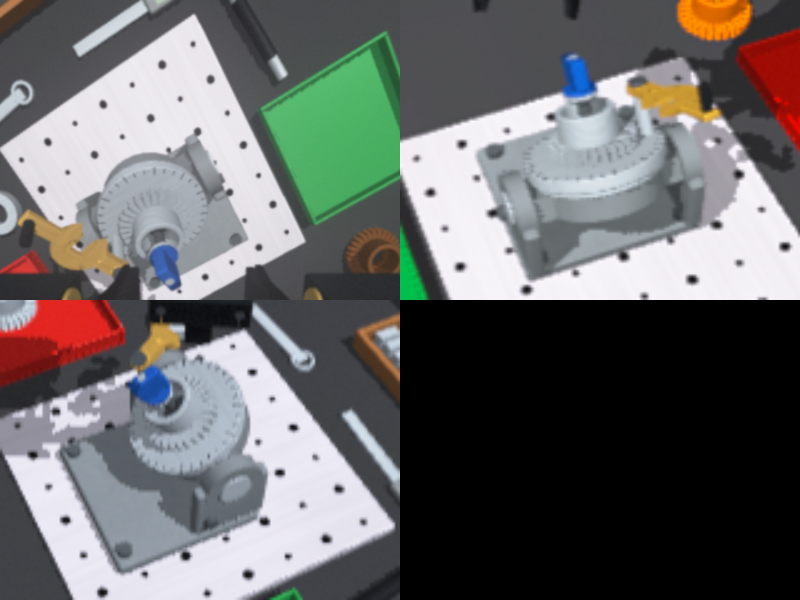

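The washer is swung clear with the gear exposed. With the hand turned 30°, though, the gripper body's end would pass within a few mm of the pin. So I'll nudge the pin further, close to its end of travel.

```bash
python3 -m inch '[{"hand":0.6,"slide":[2,2.5,0],"yaw":-0.16},{"hand":1,"slide":[4,5,0],"yaw":-0.32},{"hand":1,"slide":[6.8,7.5,0],"yaw":-0.48},{"hand":1,"slide":[6.8,8,0],"yaw":-0.64},{"hand":1,"slide":[6.8,8,0],"yaw":-0.8},{"hand":1,"slide":[6.8,8,-5],"yaw":-0.8},{"hand":1,"slide":[6.8,8,-9.1],"yaw":-0.8},{"hand":1,"slide":[6.8,9.5,-9.1],"yaw":-0.8},{"hand":1,"slide":[6.8,10.5,-9.1],"yaw":-0.8},{"hand":1,"slide":[6.6,11.4,-9.2],"yaw":-0.8}]'
python3 -m inch '[{"hand":1,"slide":[0,0.1,0],"yaw":0}]'
```

```text
time_s: 18.23
tcp_pos: [0.6192, 0.0659, 0.3097]
ee_rot: [[0.247, -0.969, 0.005], [-0.969, -0.247, 0.0], [0.001, -0.005, -1.0]]
wrist_force: [3.6, -7.5, -0.1]
gripper_width: 0.001
time_s: 18.35
tcp_pos: [0.6189, 0.0662, 0.3093]
ee_rot: [[0.247, -0.969, 0.004], [-0.969, -0.247, -0.001], [0.002, -0.004, -1.0]]
wrist_force: [2.1, -4.2, 1.8]
gripper_width: 0.011
```

```bash
python3 -m inch '[{"hand":1,"slide":[0,-2,0],"yaw":0},{"hand":0.8,"slide":[0,-2,5],"yaw":0.16},{"hand":0.5,"slide":[-2,-3,9],"yaw":0.32},{"hand":0.27,"slide":[-5,-6,9],"yaw":0.48},{"hand":0.27,"slide":[-6.6,-7.1,9],"yaw":0.64},{"hand":0.27,"slide":[-6.6,-7.1,9],"yaw":0.8},{"hand":0.27,"slide":[-6.6,-7.1,5],"yaw":0.8},{"hand":0.27,"slide":[-6.6,-7.1,0],"yaw":0.8},{"hand":0.27,"slide":[-6.6,-7.1,-3],"yaw":0.8},{"hand":0.27,"slide":[-6.6,-7.1,-5],"yaw":0.8}]'
python3 - <<'E'
from h import *
s=sense();print(s['gripper_width']*87,s['moment'])
w=capture('wrist');a=capture('scene');b=capture('side')
A=cv2.resize(a[140:260,250:400],(400,300));B=cv2.resize(b[130:250,250:410],(400,300));W=cv2.resize(w[100:400,140:500],(400,300))
cv2.imwrite('pics/c6.png',np.vstack([np.hstack([A,B]),np.hstack([W,W*0])]))
E
```

```text
time_s: 19.6
tcp_pos: [0.5509, -0.006, 0.2556]
ee_rot: [[0.866, -0.5, -0.003], [-0.5, -0.866, 0.001], [-0.003, 0.001, -1.0]]
wrist_force: [-0.0, 0.6, -0.1]
gripper_width: 0.727
63.26530974419501 [-0.05907667  0.02094013 -0.04877307]
```

View pics/c6.png

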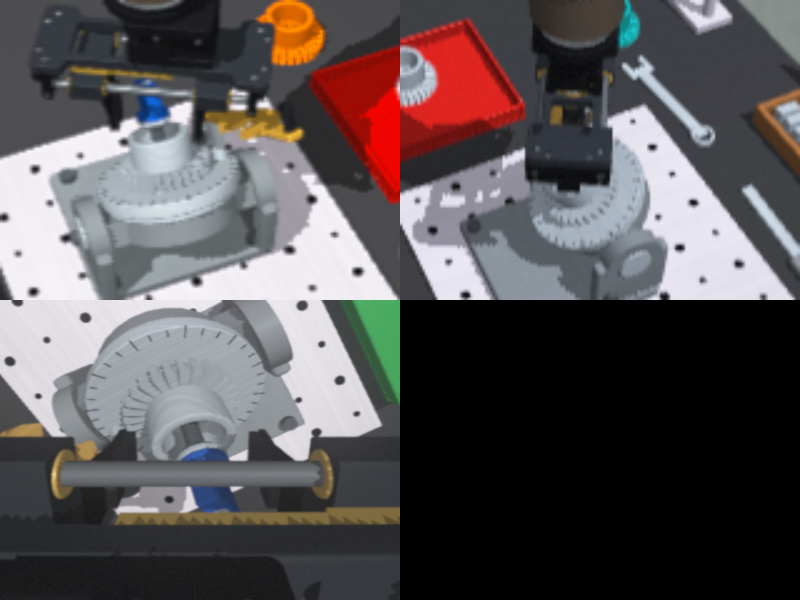

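The fingers straddle the hub evenly: wrist-crop tips at x≈132 and 250, hub at 191. Lowering the last 3 cm while watching the force.

```bash
python3 -m inch '[{"hand":0.27,"slide":[0,0,-1.5],"yaw":0},{"hand":0.27,"slide":[0,0,-2],"yaw":0},{"hand":0.27,"slide":[0,0,-2],"yaw":0}]'; python3 -m inch '[{"hand":0.27,"slide":[0,0,-0.6],"yaw":0},{"hand":0.27,"slide":[0,0,-1],"yaw":0},{"hand":0.27,"slide":[0,0,-1],"yaw":0}]'; python3 -c "
from h import *
s=sense();print(s['moment'],s['gripper_width']*87)"
```

```text
time_s: 20.12
tcp_pos: [0.5518, -0.005, 0.237]
ee_rot: [[0.867, -0.498, -0.001], [-0.498, -0.867, -0.0], [-0.0, 0.0, -1.0]]
wrist_force: [0.6, 0.6, 0.9]
gripper_width: 0.728
time_s: 20.5
tcp_pos: [0.5518, -0.005, 0.2269]
ee_rot: [[0.867, -0.498, -0.001], [-0.498, -0.867, -0.0], [-0.001, 0.001, -1.0]]
wrist_force: [-0.4, -0.2, 0.7]
gripper_width: 0.729
[-0.05417225  0.05301729 -0.02057866] 63.41005556086934
```

No contact on the way down. Closing on the hub.

```bash
python3 -m inch '[{"hand":0.32,"slide":[0,0,0],"yaw":0},{"hand":0.34,"slide":[0,0,0],"yaw":0},{"hand":0.4,"slide":[0,0,0],"yaw":0},{"hand":0.4,"slide":[0,0,0],"yaw":0}]'; python3 -c "
from h import *
s=sense();print(s['moment'],s['gripper_width']*87)"
```

```text
time_s: 21.0
tcp_pos: [0.5515, -0.0052, 0.227]
ee_rot: [[0.867, -0.499, -0.001], [-0.499, -0.867, -0.0], [-0.001, 0.001, -1.0]]
wrist_force: [-1.1, -1.8, -0.6]
gripper_width: 0.653
[-0.39590439  0.51660638 -0.00128816] 56.768503839955876
```

```bash
python3 -m inch '[{"hand":0.6,"slide":[0,0,0],"yaw":0},{"hand":0.6,"slide":[0,0,0],"yaw":0},{"hand":0.6,"slide":[-0.25,0,0.43],"yaw":0},{"hand":0.6,"slide":[-0.5,0,0.87],"yaw":0},{"hand":0.6,"slide":[-0.75,0,1.3],"yaw":0},{"hand":0.6,"slide":[-1,0,1.73],"yaw":0},{"hand":0.6,"slide":[-1.25,0,2.17],"yaw":0},{"hand":0.6,"slide":[-1.25,0,2.17],"yaw":0}]'
python3 - <<'E'
from h import *
s=sense();print(s['gripper_width']*87,s['moment'])
w=capture('wrist');a=capture('scene')
A=cv2.resize(a[140:260,250:400],(400,300));W=cv2.resize(w[0:300,140:500],(400,300))
cv2.imwrite('pics/c7.png',np.hstack([A,W]))
E
```

```text
time_s: 22.0
tcp_pos: [0.5395, -0.0049, 0.2495]
ee_rot: [[0.867, -0.498, 0.001], [-0.498, -0.867, 0.0], [0.001, -0.001, -1.0]]
wrist_force: [-0.3, 0.2, -3.8]
gripper_width: 0.651
56.613025261070725 [-0.07002672  0.10800291  0.02239095]
```

View pics/c7.png

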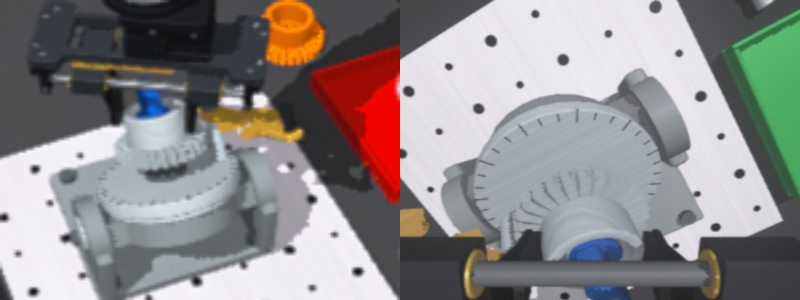

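The gear is off the spigot: weight is −3.8 N and it is held at its tilt. I keep drawing along the axis.

```bash
python3 -m inch '[{"hand":0.6,"slide":[-0.5,0,0.87],"yaw":0},{"hand":0.6,"slide":[-1,0,1.73],"yaw":0},{"hand":0.6,"slide":[-1.5,0,2.6],"yaw":0},{"hand":0.6,"slide":[-2,0,3.46],"yaw":0},{"hand":0.6,"slide":[-2.5,0,4.33],"yaw":0},{"hand":0.6,"slide":[-3,0,5.2],"yaw":0}]'; python3 -m inch '[{"hand":0.6,"slide":[-0.5,0,0.87],"yaw":0},{"hand":0.6,"slide":[-1,0,1.73],"yaw":0},{"hand":0.6,"slide":[-1.5,0,2.6],"yaw":0},{"hand":0.6,"slide":[-1.75,0,3.03],"yaw":0},{"hand":0.6,"slide":[-1.75,0,4],"yaw":0},{"hand":0.6,"slide":[-1.75,0,5],"yaw":0}]'
```

```text
time_s: 22.85
tcp_pos: [0.5091, -0.005, 0.3017]
ee_rot: [[0.867, -0.498, 0.0], [-0.498, -0.867, 0.0], [0.0, -0.0, -1.0]]
wrist_force: [0.6, 0.8, -4.1]
gripper_width: 0.652
time_s: 23.6
tcp_pos: [0.4921, -0.005, 0.3515]
ee_rot: [[0.867, -0.498, 0.0], [-0.498, -0.867, -0.0], [0.0, 0.0, -1.0]]
wrist_force: [0.4, -0.4, -3.5]
gripper_width: 0.648
```

```bash
python3 -m inch '[{"hand":0.6,"slide":[0,-1,0],"yaw":0},{"hand":0.6,"slide":[0,-3,0],"yaw":0},{"hand":0.6,"slide":[0,-6,0],"yaw":0},{"hand":0.6,"slide":[0,-9.5,0],"yaw":0},{"hand":0.6,"slide":[0,-13,0],"yaw":0},{"hand":0.6,"slide":[0,-17,0],"yaw":0},{"hand":0.6,"slide":[0,-21,0],"yaw":0},{"hand":0.6,"slide":[-0.3,-24.5,0],"yaw":0},{"hand":0.6,"slide":[-0.3,-26.5,0],"yaw":0},{"hand":0.6,"slide":[-0.3,-27.5,0],"yaw":0}]'; python3 -m inch '[{"hand":0.6,"slide":[0,0,-2],"yaw":0},{"hand":0.6,"slide":[0,0,-5],"yaw":0},{"hand":0.6,"slide":[0,0,-8.5],"yaw":0},{"hand":0.6,"slide":[0,0,-12],"yaw":0},{"hand":0.6,"slide":[0,0,-15.5],"yaw":0},{"hand":0.6,"slide":[0,0,-18],"yaw":0},{"hand":0.6,"slide":[0,0,-20],"yaw":0},{"hand":0.6,"slide":[0,0,-21],"yaw":0},{"hand":0.6,"slide":[0,0,-21],"yaw":0}]'
python3 - <<'E'
from h import *
s=sense();print(s['gripper_width']*87,s['moment'])
cv2.imwrite('pics/s8.png',capture('scene'));cv2.imwrite('pics/d8.png',capture('side'));cv2.imwrite('pics/w8.png',capture('wrist'))
E
```

```text
time_s: 24.85
tcp_pos: [0.4888, -0.281, 0.3504]
ee_rot: [[0.866, -0.5, -0.001], [-0.5, -0.866, 0.0], [-0.001, 0.0, -1.0]]
wrist_force: [-0.1, 0.0, -2.6]
gripper_width: 0.648
time_s: 25.98
tcp_pos: [0.4891, -0.2797, 0.1407]
ee_rot: [[0.867, -0.498, -0.001], [-0.498, -0.867, 0.0], [-0.001, 0.0, -1.0]]
wrist_force: [-0.9, 0.6, -2.7]
gripper_width: 0.649
56.492275673233685 [-0.08344088  0.07905208 -0.00159438]
```

```bash
python3 -m inch '[{"hand":0.6,"slide":[0,0,-0.5],"yaw":0},{"hand":0.6,"slide":[0,0,-1],"yaw":0},{"hand":0.6,"slide":[0,0,-1.3],"yaw":0},{"hand":0.6,"slide":[0,0,-1.6],"yaw":0},{"hand":0.6,"slide":[0,0,-1.6],"yaw":0}]'; python3 -m inch '[{"hand":0.6,"slide":[0,0,-0.2],"yaw":0},{"hand":0.6,"slide":[0,0,-0.2],"yaw":0}]'; python3 -c "
from h import *
s=sense();print(s['moment'],s['gripper_width']*87)"
```

```text
time_s: 26.75
tcp_pos: [0.4888, -0.2799, 0.1246]
ee_rot: [[0.867, -0.498, -0.001], [-0.498, -0.867, 0.0], [-0.001, 0.0, -1.0]]
wrist_force: [-0.3, 0.1, -3.3]
gripper_width: 0.646
time_s: 27.0
tcp_pos: [0.4889, -0.28, 0.1228]
ee_rot: [[0.867, -0.498, -0.0], [-0.498, -0.867, 0.0], [-0.0, 0.0, -1.0]]
wrist_force: [0.3, -0.1, -3.3]
gripper_width: 0.649
[-0.09298823  0.08749523  0.01665071] 56.45187279080609
```

```bash
for i in 1; do :; done; python3 -m inch '[{"hand":0.6,"slide":[0,0,-0.2],"yaw":0},{"hand":0.6,"slide":[0,0,-0.2],"yaw":0}]'|grep -E "tcp|force"; python3 -m inch '[{"hand":0.6,"slide":[0,0,-0.2],"yaw":0},{"hand":0.6,"slide":[0,0,-0.2],"yaw":0}]'|grep -E "tcp|force"; python3 -m inch '[{"hand":0.6,"slide":[0,0,-0.2],"yaw":0},{"hand":0.6,"slide":[0,0,-0.2],"yaw":0}]'|grep -E "tcp|force"
```

```text
tcp_pos: [0.4894, -0.2802, 0.1213]
wrist_force: [0.1, -0.2, -1.9]
tcp_pos: [0.4904, -0.2807, 0.1204]
wrist_force: [1.0, -1.4, 6.1]
tcp_pos: [0.4916, -0.2814, 0.1197]
wrist_force: [1.8, -2.8, 9.3]
```

```bash
python3 -m inch '[{"hand":0.6,"slide":[0.3,0,-0.1],"yaw":0},{"hand":0.6,"slide":[0.6,0,-0.2],"yaw":0},{"hand":0.6,"slide":[0.9,0,-0.3],"yaw":0},{"hand":0.6,"slide":[0.9,0,-0.3],"yaw":0}]'; python3 -c "
from h import *
s=sense();print(s['moment'],s['gripper_width']*87)"
```

```text
time_s: 28.25
tcp_pos: [0.4992, -0.2821, 0.1165]
ee_rot: [[0.868, -0.496, 0.003], [-0.496, -0.868, -0.004], [0.004, 0.002, -1.0]]
wrist_force: [-1.7, -7.1, 8.7]
gripper_width: 0.649
[-2.49848326  0.84624774  0.21138785] 56.48135829519616
```

```bash
python3 -m inch '[{"hand":0.6,"slide":[0.2,-0.3,-0.1],"yaw":0},{"hand":0.6,"slide":[0.4,-0.4,-0.2],"yaw":0},{"hand":0.6,"slide":[0.7,-0.5,-0.4],"yaw":0},{"hand":0.6,"slide":[0.7,-0.5,-0.4],"yaw":0}]'; python3 -c "
from h import *
s=sense();print(s['moment'],s['gripper_width']*87)"
```

```text
time_s: 28.75
tcp_pos: [0.507, -0.2862, 0.1131]
ee_rot: [[0.868, -0.497, 0.005], [-0.497, -0.868, -0.003], [0.006, 0.001, -1.0]]
wrist_force: [-1.0, -1.9, 12.9]
gripper_width: 0.64
[-0.83368499  0.55170428  0.08135551] 55.64430953595832
```

```bash
python3 -m inch '[{"hand":0.6,"slide":[0.2,-0.1,-0.15],"yaw":0},{"hand":0.6,"slide":[0.4,-0.2,-0.3],"yaw":0},{"hand":0.6,"slide":[0.6,-0.3,-0.4],"yaw":0},{"hand":0.6,"slide":[0.6,-0.3,-0.4],"yaw":0}]'; python3 -c "
from h import *
s=sense();print(s['moment'],s['gripper_width']*87)
w=capture('wrist');a=capture('scene');b=capture('side')
cv2.imwrite('pics/s9.png',a);cv2.imwrite('pics/d9.png',b);cv2.imwrite('pics/w9.png',w)"
```

```text
time_s: 29.25
tcp_pos: [0.5133, -0.2878, 0.1095]
ee_rot: [[0.868, -0.497, 0.006], [-0.497, -0.868, -0.002], [0.006, -0.001, -1.0]]
wrist_force: [-0.6, 5.8, 16.7]
gripper_width: 0.636
[ 1.06727407  0.36454899 -0.07206892] 55.373783335482315
```

```bash
python3 -m inch '[{"hand":0.6,"slide":[0.2,0.1,-0.1],"yaw":0},{"hand":0.6,"slide":[0.4,0.1,-0.25],"yaw":0},{"hand":0.6,"slide":[0.4,0.1,-0.25],"yaw":0}]'; python3 -c "
from h import *
s=sense();print(s['moment'],s['gripper_width']*87)"
```

```text
time_s: 29.78
tcp_pos: [0.5163, -0.287, 0.1065]
ee_rot: [[0.868, -0.497, 0.003], [-0.497, -0.868, -0.002], [0.003, -0.0, -1.0]]
wrist_force: [-1.2, 2.2, 13.5]
gripper_width: 0.631
[ 0.40144044  0.75772682 -0.09135175] 54.884031072680955
```

```bash
python3 -m inch '[{"hand":0.6,"slide":[0.2,0,-0.1],"yaw":0},{"hand":0.6,"slide":[0.3,0,-0.2],"yaw":0},{"hand":0.6,"slide":[0.3,0,-0.2],"yaw":0}]'; python3 -c "
from h import *
s=sense();print(s['moment'],s['gripper_width']*87)"
```

```text
time_s: 30.15
tcp_pos: [0.5186, -0.2866, 0.104]
ee_rot: [[0.867, -0.498, 0.001], [-0.498, -0.867, -0.001], [0.002, -0.0, -1.0]]
wrist_force: [-2.1, 5.0, 13.0]
gripper_width: 0.625
[ 0.80395374  0.86116687 -0.06663333] 54.413133121053335
```

```bash
python3 -m inch '[{"hand":0.6,"slide":[0,0,-0.15],"yaw":0},{"hand":0.6,"slide":[0,0,-0.3],"yaw":0},{"hand":0.6,"slide":[0,0,-0.3],"yaw":0}]'
python3 - <<'E'
from h import *
s=sense();print(s['moment'],s['gripper_width']*87)
for n in('scene','side'):
    im=capture(n);cv2.imwrite(f'pics/{n}10.png',im);c=cam(n)
    # tray floor region: non-green blob within tray floor polygon, gear silhouette
    P=np.array([proj(c,(.511+dx,-.28+dy,.005)) for dx,dy in((-.085,-.085),(.085,-.085),(.085,.085),(-.085,.085))])
    m=np.zeros(im.shape[:2],np.uint8);cv2.fillConvexPoly(m,P.astype(int),255)
    h=cv2.cvtColor(im,cv2.COLOR_BGR2HSV)
    g=cv2.bitwise_and(m,cv2.inRange(h,(0,0,90),(180,70,255)))
    k,l,st,ct=cv2.connectedComponentsWithStats(g)
    for i in range(1,k):
        if st[i,4]>15: print(n,st[i].tolist(),np.round(ct[i],1),'flat-gear predicted',np.round(proj(c,(.511,-.28,.012))))
E
```

```text
time_s: 30.52
tcp_pos: [0.5198, -0.2861, 0.1014]
ee_rot: [[0.867, -0.497, 0.004], [-0.497, -0.867, -0.0], [0.004, -0.002, -1.0]]
wrist_force: [-0.2, 7.9, 13.7]
gripper_width: 0.627
[ 1.86710259  0.2825768  -0.13412179] 54.568983929457495
scene [179, 241, 45, 30, 618] [203.3 256. ] flat-gear predicted [207. 253.]
side [338, 306, 10, 31, 160] [342.5 319.9] flat-gear predicted [353. 322.]
side [355, 312, 17, 6, 70] [362.9 314.3] flat-gear predicted [353. 322.]
```

Run:
```python
import cv2,numpy as np
a=cv2.imread('pics/scene10.png');b=cv2.imread('pics/side10.png')
A=cv2.resize(a[200:300,150:260],(400,364),interpolation=cv2.INTER_CUBIC);B=cv2.resize(b[260:370,300:410],(400,364),interpolation=cv2.INTER_CUBIC)
cv2.imwrite('pics/c10.png',np.hstack([A,B]))
```

```text
(no output)
```

View pics/c10.png

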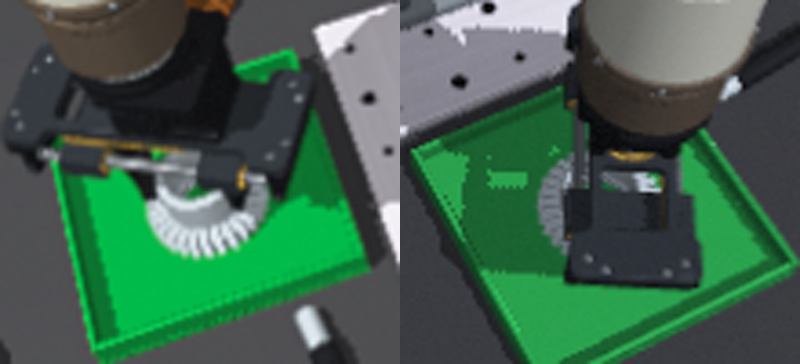

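The crop shows the gear in the tray with the hub up and near upright: scene crop rim bottom at (205,258), sides at x≈147 and 270. I check how flat it is from the rim contour.

```bash
cat > rim.py <<'E'
from h import *
from scipy.optimize import least_squares
def rim(suf):
    for z in(.005,):
        for n in('scene','side'):
            im=cv2.imread(f'pics/{n}{suf}.png');c=cam(n);h=cv2.cvtColor(im,cv2.COLOR_BGR2HSV)
            P=np.array([proj(c,(.511+dx,-.28+dy,.005)) for dx,dy in((-.088,-.088),(.088,-.088),(.088,.088),(-.088,.088))])
            m=np.zeros(im.shape[:2],np.uint8);cv2.fillConvexPoly(m,P.astype(int),255)
            g=cv2.bitwise_and(m,cv2.inRange(h,(0,0,70),(180,80,255)))
            pts=[]
            for x in range(im.shape[1]):
                r=np.flatnonzero(g[:,x])
                if len(r)>2:
                    y=r[-1]
                    if h[min(y+3,399),x,1]>100: pts.append(onz(c,(x,y+.5),z)[:2])
            pts=np.array(pts)
            f=least_squares(lambda p:np.hypot(*(pts-p[:2]).T)-p[2],[.51,-.28,.042],loss='soft_l1',f_scale=.002)
            print(n,len(pts),'centre,r mm',np.round(f.x*1e3,1),'rms',round(1e3*np.std(f.fun),2))
E
python3 -c "
from rim import *
rim('10')"
```

```text
scene 42 centre,r mm [ 490.5 -278.4   62.8] rms 5.32
side 5 centre,r mm [ 668.1 -260.8  195.3] rms 0.92
```

Run:
```python
from h import *
im=cv2.imread('pics/scene10.png');c=cam('scene');h=cv2.cvtColor(im,cv2.COLOR_BGR2HSV)
for x in range(184,230,3):
    col=h[235:285,x]; ng=[i for i in range(50) if not(45<col[i,0]<80 and col[i,1]>120)]
    y=235+max(ng); 
    print(x,y,np.round(1e3*onz(c,(x,y+.5),.005)[:2]))
for C in((.505,-.28),(.51,-.285),(.52,-.285)):
  print(C,[np.round(proj(c,(C[0]+.042*np.cos(a),C[1]+.042*np.sin(a),.005))).tolist() for a in(-1.57,-.8,0,.8,1.57)])
```

```text
184 246 [ 463. -334.]
187 248 [ 472. -328.]
190 259 [ 508. -327.]
193 265 [ 529. -324.]
196 267 [ 537. -318.]
199 268 [ 543. -311.]
202 269 [ 549. -305.]
205 269 [ 552. -298.]
208 270 [ 558. -291.]
211 269 [ 558. -283.]
214 267 [ 555. -275.]
217 265 [ 553. -266.]
220 263 [ 550. -257.]
223 257 [ 536. -246.]
226 284 [ 613. -258.]
229 284 [ 616. -251.]
(0.505, -0.28) [[192.0, 258.0], [199.0, 265.0], [211.0, 266.0], [221.0, 258.0], [223.0, 247.0]]
(0.51, -0.285) [[190.0, 260.0], [197.0, 268.0], [210.0, 268.0], [220.0, 260.0], [222.0, 249.0]]
(0.52, -0.285) [[191.0, 263.0], [198.0, 271.0], [211.0, 271.0], [221.0, 263.0], [223.0, 252.0]]
```

The floor-plane rim points fit a 42 mm circle at about (516,−284), within a pixel all the way to the formerly raised +x side, so the gear lies flat. I take off the press force and open gradually.

```bash
python3 -m inch '[{"hand":0.6,"slide":[0,0.1,0.1],"yaw":0},{"hand":0.6,"slide":[0,0.15,0.2],"yaw":0},{"hand":0.6,"slide":[0,0.15,0.2],"yaw":0}]'; python3 -m inch '[{"hand":0.37,"slide":[0,0,0],"yaw":0},{"hand":0.36,"slide":[0,0,0],"yaw":0},{"hand":0.35,"slide":[0,0,0],"yaw":0},{"hand":0.34,"slide":[0,0,0],"yaw":0},{"hand":0.33,"slide":[0,0,0],"yaw":0},{"hand":0.32,"slide":[0,0,0],"yaw":0},{"hand":0.3,"slide":[0,0,0],"yaw":0},{"hand":0.28,"slide":[0,0,0],"yaw":0},{"hand":0.24,"slide":[0,0,0],"yaw":0},{"hand":0.2,"slide":[0,0,0],"yaw":0}]'
```

```text
time_s: 31.0
tcp_pos: [0.5195, -0.2858, 0.1015]
ee_rot: [[0.867, -0.498, 0.004], [-0.498, -0.867, -0.001], [0.004, -0.001, -1.0]]
wrist_force: [3.3, 0.7, 6.3]
gripper_width: 0.621
time_s: 32.25
tcp_pos: [0.518, -0.2855, 0.1005]
ee_rot: [[0.867, -0.498, -0.0], [-0.498, -0.867, -0.0], [-0.0, 0.0, -1.0]]
wrist_force: [-0.3, -1.1, 0.1]
gripper_width: 0.784
```

Free of force. I raise straight up, then back away clear of the cameras and verify.

```bash
python3 -m inch '[{"hand":0.2,"slide":[0,0,2],"yaw":0},{"hand":0.2,"slide":[0,0,5],"yaw":0},{"hand":0.2,"slide":[0,0,10],"yaw":0},{"hand":0.2,"slide":[0,0,15],"yaw":0},{"hand":0.2,"slide":[0,0,20],"yaw":0},{"hand":0.2,"slide":[-4,0,23],"yaw":0},{"hand":0.2,"slide":[-8,0,25],"yaw":0},{"hand":0.2,"slide":[-12,0,25],"yaw":0},{"hand":0.2,"slide":[-12,0,25],"yaw":0}]'
python3 - <<'E'
from h import *
c=cam('scene');im=capture('scene');cv2.imwrite('pics/scene12.png',im);sd=capture('side');cv2.imwrite('pics/side12.png',sd)
for n,i in(('scene',im),('side',sd)):
    c=cam(n);h=cv2.cvtColor(i,cv2.COLOR_BGR2HSV)
    P=np.array([proj(c,(.511+dx,-.28+dy,.005)) for dx,dy in((-.088,-.088),(.088,-.088),(.088,.088),(-.088,.088))])
    m=np.zeros(i.shape[:2],np.uint8);cv2.fillConvexPoly(m,P.astype(int),255)
    g=cv2.bitwise_and(m,cv2.bitwise_not(cv2.inRange(h,(45,90,0),(85,255,255))))
    g=cv2.morphologyEx(g,cv2.MORPH_OPEN,np.ones((3,3)))
    k,l,st,ct=cv2.connectedComponentsWithStats(g);j=1+np.argmax(st[1:,4]);print(n,'blob',st[j].tolist())
    # predicted silhouette of flat gear for centre candidates vs tilted
    a=np.linspace(0,2*np.pi,60);ring=lambda r,z,C:[(C[0]+r*np.cos(t),C[1]+r*np.sin(t),z) for t in a]
    for C in((.512,-.285),(.516,-.285),(.516,-.281)):
        q=np.array([proj(c,X) for X in ring(.042,.005,C)+ring(.042,.019,C)+ring(.028,.049,C)])
        lo,hi=q.min(0),q.max(0);print(' flat',C,np.round([*lo,*(hi-lo)]).astype(int).tolist())
E
```

```text
time_s: 33.38
tcp_pos: [0.3957, -0.2853, 0.3515]
ee_rot: [[0.866, -0.5, 0.002], [-0.5, -0.866, -0.0], [0.001, -0.001, -1.0]]
wrist_force: [-0.1, 0.5, -0.0]
gripper_width: 0.799
scene blob [190, 238, 34, 31, 787]
 flat (0.512, -0.285) [189, 237, 34, 32]
 flat (0.516, -0.285) [189, 238, 34, 32]
 flat (0.516, -0.281) [191, 238, 34, 32]
side blob [306, 294, 66, 46, 1675]
 flat (0.512, -0.285) [337, 306, 35, 36]
 flat (0.516, -0.285) [339, 305, 35, 36]
 flat (0.516, -0.281) [338, 304, 35, 35]
```

Run:
```python
from h import *
from station import finish_job
a=cv2.imread('pics/s1.png');b=cv2.imread('pics/scene12.png')
d=(cv2.absdiff(a,b).max(2)>60).astype(np.uint8);d=cv2.morphologyEx(d,cv2.MORPH_OPEN,np.ones((3,3)))
k,l,s,c=cv2.connectedComponentsWithStats(d)
print([(x[:5].tolist()) for x in s[1:] if x[4]>25 and x[1]>140])
print(finish_job())
```

```text
[[344, 146, 11, 10, 74], [331, 183, 32, 14, 297], [284, 184, 42, 28, 475], [357, 201, 9, 8, 53], [190, 238, 36, 33, 919]]
the job is handed in; nothing more can be done
None
```

The job is done and handed in at about 33.5 s of the 72 s allowed. The gear lies flat, hub up, in the green tray, about 5 mm from its centre. No verdict came back.

- **Nut:** anticlockwise (seen from above) was solid and clockwise gave. I turned it about 3.1 rad clockwise in two grips.
- **Wrong-way trial:** the 0.1 rad test the wrong way peaked at about 0.7 N m of wrist moment, under the 0.9 N m at which the platter slips. I did not measure the platter's angle afterwards.
- **Washer:** I pushed it by its pin to about 1.9 rad, close to its end of travel.
- **Gear:** I drew it off along the tilted axis and pressed it from its 30° tilt flat onto the tray floor. I took off most of the press force and opened the fingers in small steps.

**Last checks:**
- The gear's outline in the scene camera was 34 × 31 px, against 34 × 32 predicted for a flat gear. The force on the hand was about zero after release.
- The side camera's outline was spoiled, most likely by shadow, so it did not confirm flatness.
- Comparing the scene picture before and after, the larger changes are at the nut/washer/gear and in the green tray. Two small patches remain beside the head, near the orange gear and the red tray. I took them for washer or shadow changes but did not look closer. The caliper, spanner and gauges showed no change.

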